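# Press an axle cap home on a print-trolley wheel

## Task

Fit the second wheel of the print trolley: put the loose wheel on the bare axle, boss up, so that it rests flat on the spring washer. Then put the toothed axle cap on the same axle and press it straight down until it bites and holds the wheel tight against the washer, squeezing the wheel with about 10 N (less than 6 N leaves it loose, 22 N spoils the washer), and let go.

Things in the scene. Friction and masses are not known exactly. Their poses are not given: they have to be found in the camera images.
- axle_block: Light wooden block, 85 x 210 x 30 mm, fixed to the table, with two upright axles on its centre line; origin under its centre, y along its length, z up. The axle at y = -60 mm already has its wheel and cap on (finished, leave it alone); the axle at y = +60 mm is bare.
- axle_foot (a point): On the axis of the bare axle, at the top of the steel spring washer (40 mm across) on which the wheel is to rest, 34 mm above the table. The washer is a stiff spring, about 12 N per mm, and is flat after 3 mm.
- axle_tip (a point): Top end of the bare axle, on its axis, 49 mm above axle_foot. The axle is a plain 10 mm steel rod with its top 6 mm thinned to 8 mm.
- wheel_centre (a point): Centre of the loose wheel, lying flat on the table: grey hub with a black tyre, 64 mm across and 20 mm thick, the point half-way up the tyre (10 mm above the underside); z is its axis. A boss 30 mm across stands 6 mm above the tyre's upper face, so the boss top is 26 mm above the underside. The bore of 17 mm passes loosely over the axle. 120 g, varies.
- cap_centre (a point): Centre of the loose axle cap, standing mouth down on the table: a closed steel cap with a domed top, body 28 mm across, 34 mm tall, with a flange 34 mm across and 4 mm thick round its lower edge; the point is on the axis 17 mm above the mouth. 40 g.
- cap_mouth (a point): Centre of the cap's mouth, level with the flange's underside. The toothed bore, 11 mm wide and 27 mm deep, drops freely over the axle's thin top for about 10 mm; then the teeth bite, and their drag (5 to 10 N, differs each time) also holds the cap against rising. When the flange meets the boss the force climbs steeply: squeeze on the wheel = push less drag; about 18 N of push in all does it.
Not all that is in view belongs to the job. Several things look just like the part that bears cap_centre: the one meant starts farthest from the robot's base. Leave any white look-alike of the part that bears wheel_centre alone.

How it is judged:
By the outcome, as a careful person would: the job done as asked, in the order asked, and still so for the second after the job is handed in, with the robot touching nothing.
It also fails if it takes over 72 s, if anything falls off the work surface, if the arm or the gripper's body presses on something with over 40 N, if the wrist force passes 120 N, or if a joint passes its speed limit or range.

## Robot

A 6-joint arm with a two-finger parallel gripper is mounted at the origin on a cart in front of the work surface, level with it; the furniture and walls round the work are solid. World frame = base frame: x ahead of the robot, y to its left, z up, the work surface at z = 0. Lengths are in mm, angles in rad, forces in N, time in s.
With the tool pointing down it reaches from about 275 to 725 mm from the base axis. Payload 15.9 kg.
Tool frame: the origin (TCP) lies between the finger pads; the fingertips stand 17 mm ahead of it and the grasp point (between the pads) lies 2 mm behind it; z points along the fingers, y is the line along which they close (so a half turn about z gives the same grasp; the last joint's range is limited). The gripper opens to 85 mm and grips with 20 to 120 N. Pads are 22 mm wide; open, the fingers measure 114 mm over their backs; the gripper's body (76 mm by 85 mm) begins 54 mm behind the grasp point. The pads swing forward as they close: fully open they stand 13 mm farther back than shut.
Start: joints at [1.169, 0.213, -0.034, 1.323, 0, 1.571], TCP at [195.53, 460.167, 248.306] pointing down, gripper open.
Joint ranges: [-2.98, 2.98], [-0.74, 1.72], [-1.14, 1.35], [-2.1, 2.04], [-1.57, 1.44], [-3.14, 3.14]. Speed limits (rad/s): [1.89, 1.89, 2.39, 2.57, 3.14, 3.14].

## Interface

Orientations are given as a unit quaternion [w, x, y, z].
In Python, from station import readout, vision, order gives the robot as it stands.
- The arm moves only by the tool arm_command, never from a script. Its argument "deltas" is a list of rows, each an object of numbers: "ax", "ay", "az": the turn, a rotation vector about the world's x, y, z in units of 45 degrees (1.0 is 45 degrees); "tx", "ty", "tz": the shift along the world's x, y, z in units of 50 cm (1.0 is 50 cm); "jaw": the opening, from -1 (shut) to 1 (fully open), so that 0 is half open. In form: [{"ax": .., "ay": .., "az": .., "tx": .., "ty": .., "tz": .., "jaw": ..}, ...]. A call has 1 to 10 rows; each row shifts and turns the commanded pose from where the row before left it; what a row does not reach is not made up. A row lasts 1/8 s, in which the tool goes at most 62.5 mm and 10.7 degrees, less where a joint would pass 70% of its speed; a pose out of reach is approached as far as the arm can. A call with a number of a shift or a turn outside -1 to 1 is refused whole. A call with a gripper value outside its range is refused whole. The fingers move at their own pace and stop on an object; "grip_force" is the grip in N (left out, the last holds). Time passes only in rows, so rows that do not move let the fingers close. It gives the time, the measured TCP pose, the force, the opening and the grip force at its end, in the units of the state.
- readout.observe(): the state, without advancing time (a new reading comes with each control period).
- vision.read_camera(name): name is "side" or "top" or "wrist"; returns the picture (400x640x3 uint8, red, green, blue); there is no depth.
- vision.camera_params(name): a dict with "mtx" (3x3 intrinsics, pixels), "k1" (the pictures are not rectified: a ray, as slopes to the right and down, at radius r is drawn at 1 + k1 r^2 times it, then the intrinsics apply), "rvec" (rotation vector, rad) and "tvec" (3), from world to camera coordinates, as OpenCV has them. Camera axes: x right, y down, z forward; pixel columns grow to the right and rows downward; lengths in mm; the calibration is good to about 2 mm. A picture is of the moment at which its call begins: read the wrist's pose just before it. camera_params takes no time and is no camera call; for the wrist camera it gives the pose at the moment of the call.
- order.job_done(): hands the job in; it is judged then, once.
The state is a dict: "time_s": time; "joint_positions": joint angles; "qd": joint speeds; "joint_torque": joint torques, N m; "tcp_pos": TCP position; "tool_rot": TCP orientation; "contact_force": force on the tool from outside, world axes, zero at the start; "moment": the same for the moment, N m; "grip_width": finger opening in mm; "grip_force": force on a finger pad.
Only numpy, scipy, OpenCV 4.12 (cv2) and the standard library are available. Lean on these libraries where they do the work, as an engineer would, in place of code of your own. Each camera call takes 0.05 s, during which the arm holds its last target. There are 200 camera calls.

## Working session

There is one attempt and no reset: what is moved stays moved. The work goes in short steps, Python scripts to look and compute and a tool call to move; the robot and the scene stay as the last step left them, time stands still between calls to the robot, and variables do not carry over. Pictures are saved under pics/ and viewed, at most 10 in all, crops included, and the job is handed in when it is done.

Besides the shell and the picture viewer there is one more tool, called after "Call:" by a JSON object that holds its "name" and its "arguments". arm_command: Moves the arm, as the interface text tells. Its arguments: {"type":"object","properties":{"deltas":{"type":"array","items":{"type":"object","properties":{"ax":{"type":"number","minimum":-1,"maximum":1},"ay":{"type":"number","minimum":-1,"maximum":1},"az":{"type":"number","minimum":-1,"maximum":1},"tx":{"type":"number","minimum":-1,"maximum":1},"ty":{"type":"number","minimum":-1,"maximum":1},"tz":{"type":"number","minimum":-1,"maximum":1},"jaw":{"type":"number"}}}},"grip_force":{"type":"number"}},"required":["deltas"]}

```bash
mkdir -p pics; ls
cat > h.py <<'E'
import numpy as np, cv2
from station import readout, vision, order
def P(n):
    p=vision.camera_params(n); return {k:np.array(p[k],float) for k in p}
def proj(p,X):
    R=cv2.Rodrigues(p['rvec'])[0]; c=np.atleast_2d(X)@R.T+p['tvec'].ravel()
    s=c[:,:2]/c[:,2:]; r2=(s**2).sum(1,keepdims=True); s=s*(1+p['k1']*r2)
    return s@p['mtx'][:2,:2].T+p['mtx'][:2,2]
def ray(p,uv):
    m=p['mtx']; d=np.linalg.solve(m[:2,:2],np.array(uv,float)-m[:2,2]); s=d.copy()
    for _ in range(20): s=d/(1+p['k1']*(s@s))
    R=cv2.Rodrigues(p['rvec'])[0]; o=-R.T@p['tvec'].ravel(); v=R.T@np.append(s,1); return o,v/np.linalg.norm(v)
def atz(p,uv,z):
    o,v=ray(p,uv); return o+v*(z-o[2])/v[2]
def tri(a,b):
    (o1,v1),(o2,v2)=a,b
    A=np.eye(3)-np.outer(v1,v1);B=np.eye(3)-np.outer(v2,v2)
    X=np.linalg.solve(A+B,A@o1+B@o2); return X,np.linalg.norm(A@(X-o1))+np.linalg.norm(B@(X-o2))
def save(n,f):
    im=vision.read_camera(n); cv2.imwrite('pics/'+f,im[:,:,::-1]); return im
E
python3 - <<'E'
from h import *
for n in('top','side','wrist'): save(n,n+'0.png')
p=P('top');print(p); print(-cv2.Rodrigues(P('side')['rvec'])[0].T@P('side')['tvec'].ravel())
print(readout.observe())
E
```

```text
pics
{'mtx': array([[500.5281875 ,   0.        , 318.54356495],
       [  0.        , 500.5281875 , 204.43570638],
       [  0.        ,   0.        ,   1.        ]]), 'k1': array(0.02570235), 'rvec': array([ 2.20220467, -2.16698003,  0.15110899]), 'tvec': array([  14.29410204,  471.65935945, 1066.59078931])}
[ 233.21619849 -743.52059003  568.46263498]
{'time_s': 0.15, 'joint_positions': array([ 1.16899787e+00,  2.13249585e-01, -3.48831597e-02,  1.32350553e+00,
       -5.02142344e-05,  1.57079788e+00]), 'qd': array([ 0.00213962, -0.00083084,  0.00208642, -0.00063364,  0.00071195,
        0.00051917]), 'joint_torque': array([-3.22335800e-03, -6.86408544e+01,  4.87244904e+01,  1.33572097e-02,
       -1.96338838e-04,  6.20943297e-09]), 'tcp_pos': array([195.45602481, 459.95043231, 247.9392293 ]), 'tool_rot': array([-5.94034105e-05,  1.99551289e-01,  9.79887292e-01, -4.17518781e-04]), 'contact_force': array([-0.1160486 , -0.48845786,  0.10595251]), 'moment': array([-0.04318038, -0.04804548, -0.00727921]), 'grip_force': 0.0, 'grip_width': 85.49871902643687}
```

View pics/top0.png

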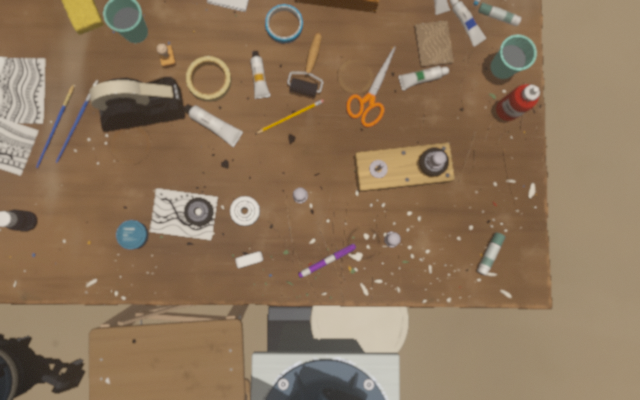

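View pics/side0.png

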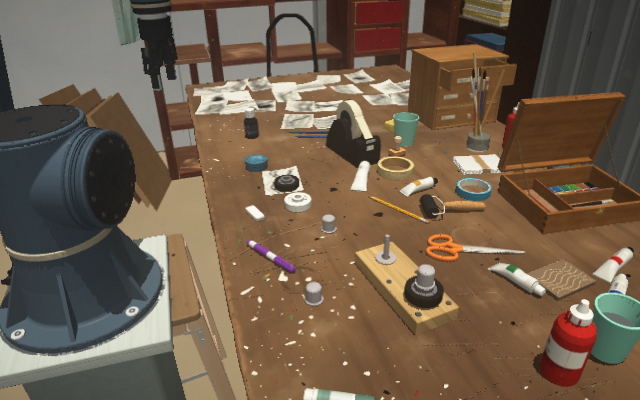

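The top picture shows two caps, at (300,195) and (392,239), which are side (329,223) and (314,292). The robot base is near (325,400). The black wheel is at top (199,211) and side (287,183), the white look-alike at (245,211). The bare axle is at top (378,168) and side (387,245). The cap at (300,195) looks farther from the base, so it should be the one meant. I'll measure that and check it in a crop.

Run:
```python
from h import *
t,s=P('top'),P('side')
for n,a,b in [('capA',(300,194),(329,218)),('capB',(392,238),(314,286)),('wheelboss',(199,211),(287,180)),('axletip',(379,167),(387,237))]:
    X,e=tri(ray(t,a),ray(s,b)); print(n,X.round(1),round(e,1),'r',np.hypot(*X[:2]).round(0))
print('washer', atz(t,(377.5,169),34), atz(s,(386,258),34))
print('wheel z20',atz(t,(199,211),20),atz(s,(287,184),15))
T=cv2.imread('pics/top0.png')[140:260,140:460]; S=cv2.imread('pics/side0.png')[160:320,240:460]
T=cv2.resize(T,(800,300),interpolation=3);S=cv2.resize(S,(412,300),interpolation=3)
S=np.hstack([S,np.zeros((300,388,3),np.uint8)])
cv2.imwrite('pics/crop0.png',np.vstack([T,S]))
```

```text
capA [493.9  62.4  29. ] 2.0 r 498.0
capB [ 401.  -138.3   27.6] 0.6 r 424.0
wheelboss [453.6 280.1  20. ] 1.4 r 533.0
axletip [ 550.3 -103.3   75.4] 6.1 r 560.0
washer [ 550.41514844 -105.42584487   34.        ] [ 550.2975228  -111.95106801   34.        ]
wheel z20 [452.87091329 280.19282022  20.        ] [451.17022603 268.24532287  15.        ]
```

View pics/crop0.png

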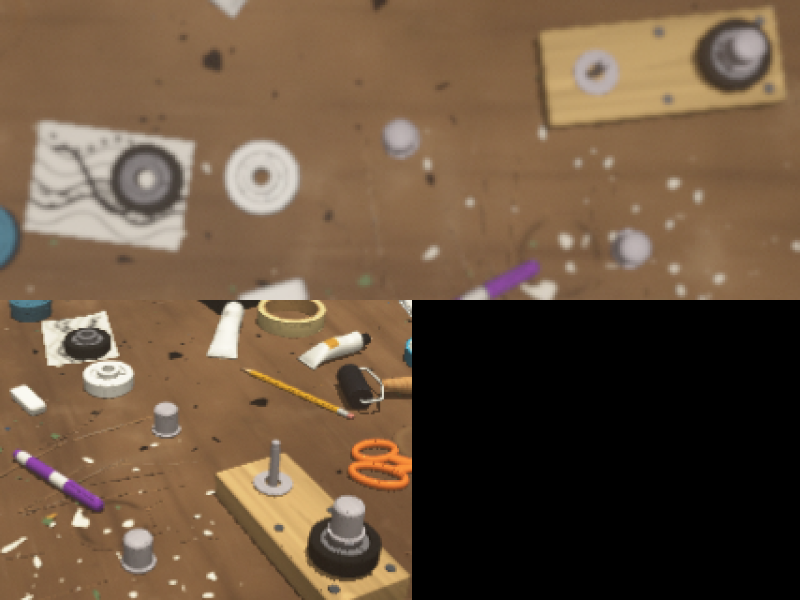

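The crop confirms it. The cap at (300,195) is 498 mm from the base and the other is 424 mm, so the first is the one meant. The black wheel on the paper is boss up. I'll go above the wheel with the closing line along x, clear of the white wheel.

Call:
{"name": "arm_command", "arguments": {"deltas": [{"tx":0.064,"ty":-0.045,"tz":-0.012,"az":-0.186,"jaw":1},{"tx":0.064,"ty":-0.045,"tz":-0.012,"az":-0.186,"jaw":1},{"tx":0.064,"ty":-0.045,"tz":-0.012,"az":-0.186,"jaw":1},{"tx":0.064,"ty":-0.045,"tz":-0.012,"az":-0.186,"jaw":1},{"tx":0.064,"ty":-0.045,"tz":-0.012,"az":-0.186,"jaw":1},{"tx":0.064,"ty":-0.045,"tz":-0.012,"az":-0.186,"jaw":1},{"tx":0.064,"ty":-0.045,"tz":-0.012,"az":-0.186,"jaw":1},{"tx":0.064,"ty":-0.045,"tz":-0.012,"az":-0.186,"jaw":1},{"jaw":1},{"jaw":1}], "grip_force": 40}}

```text
schema error: expected keys ax, ay, az, tx, ty, tz, jaw
```

Run:
```python
from h import *
o=readout.observe();p=P('wrist');save('wrist','w1.png')
np.save('w1.npy',p,allow_pickle=True)
R=cv2.Rodrigues(p['rvec'])[0];print(o['tcp_pos'],o['tool_rot'],-R.T@p['tvec'].ravel(),R)
print(proj(p,[453,280,20]),proj(p,[o['tcp_pos']]))
```

```text
[195.45602481 459.95043231 247.9392293 ] [-5.94034105e-05  1.99551289e-01  9.79887292e-01 -4.17518781e-04] [124.25039829 488.93407516 374.24579755] [[ 3.90803162e-01  9.20474139e-01 -4.97175971e-04]
 [ 8.77427278e-01 -3.72363521e-01  3.02434755e-01]
 [ 2.78198240e-01 -1.18628694e-01 -9.53169960e-01]]
[[278.86928334 379.07104796]] [[325.69403686 276.32950526]]
```

View pics/w1.png

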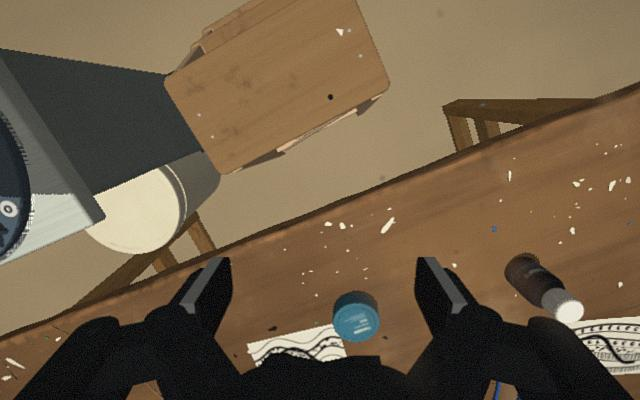

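The wrist picture shows the fingers at the lower edge, at (200,300) and (450,300), with only the bench edge in view. The move was refused because every key must be given, so I'll resend it.

Call:
{"name": "arm_command", "arguments": {"deltas": [{"ax":0,"ay":0,"tx":0.064,"ty":-0.045,"tz":-0.012,"az":-0.186,"jaw":1},{"ax":0,"ay":0,"tx":0.064,"ty":-0.045,"tz":-0.012,"az":-0.186,"jaw":1},{"ax":0,"ay":0,"tx":0.064,"ty":-0.045,"tz":-0.012,"az":-0.186,"jaw":1},{"ax":0,"ay":0,"tx":0.064,"ty":-0.045,"tz":-0.012,"az":-0.186,"jaw":1},{"ax":0,"ay":0,"tx":0.064,"ty":-0.045,"tz":-0.012,"az":-0.186,"jaw":1},{"ax":0,"ay":0,"tx":0.064,"ty":-0.045,"tz":-0.012,"az":-0.186,"jaw":1},{"ax":0,"ay":0,"tx":0.064,"ty":-0.045,"tz":-0.012,"az":-0.186,"jaw":1},{"ax":0,"ay":0,"tx":0.064,"ty":-0.045,"tz":-0.012,"az":-0.186,"jaw":1},{"ax":0,"ay":0,"az":0,"tx":0,"ty":0,"tz":0,"jaw":1},{"ax":0,"ay":0,"az":0,"tx":0,"ty":0,"tz":0,"jaw":1}], "grip_force": 40}}

```text
time_s: 1.45
tcp_pos: [451.2, 280.3, 200.2]
tool_rot: [-0.0, 0.707, 0.708, -0.0]
contact_force: [-1.2, -0.2, 0.3]
grip_width: 85.5
grip_force: 0.0
```

Run:
```python
from h import *
o=readout.observe();p=P('wrist');save('wrist','w1.png')
import pickle;pickle.dump(p,open('w1.pkl','wb'))
R=cv2.Rodrigues(p['rvec'])[0];print(o['time_s'],o['tcp_pos'],o['tool_rot'],-R.T@p['tvec'].ravel())
print(proj(p,[453,280,26]),proj(p,[o['tcp_pos']]))
```

```text
1.45 [451.20469626 280.252051   200.19663984] [-1.62982003e-04  7.06625118e-01  7.07588069e-01 -2.03307924e-04] [451.07816626 356.20310285 326.51311761]
[[324.88337322 180.86828737]] [[323.05436847 274.69673254]]
```

View pics/w1.png

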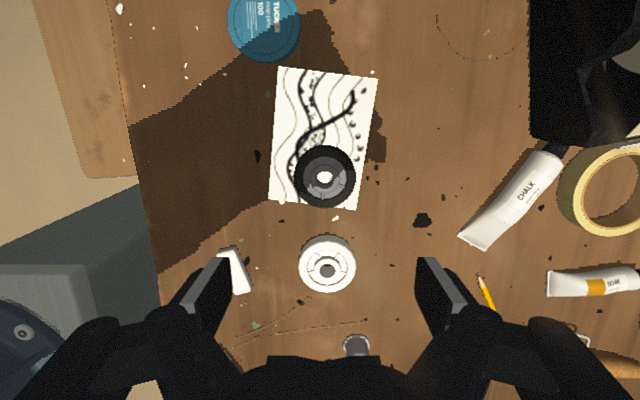

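The wrist view shows the black wheel, boss up, with its bore at (325,177) and tyre outline about (294–356, 146–208). The white wheel is at (327,264) and the cap at (356,345).

Run:
```python
from h import *
import pickle;p=pickle.load(open('w1.pkl','rb'));t=P('top');s=P('side')
print('boss26',atz(p,(325,177.5),26),'tyre z20',atz(p,(325,176.5),20))
print('tri',tri(ray(p,(325,177.5)),ray(s,(287,179))),tri(ray(p,(325,177.5)),ray(t,(199,211))))
```

```text
boss26 [453.10247769 283.39205618  26.        ] tyre z20 [453.13929817 282.96103996  20.        ]
tri (array([454.00348747, 282.17528647,  21.70091776]), np.float64(1.7764510650187206)) (array([453.18892007, 280.98921201,  16.09832684]), np.float64(0.040150195999653165))
```

Run:
```python
from h import *
import pickle;p=pickle.load(open('w1.pkl','rb'))
for dz in(-20,-10,0,10,17): print(dz,proj(p,[[451.2+a,280.25+b,200.2-dz] for a in(-42.7,42.7) for b in (-11,11)]).round(0).tolist())
```

```text
-20 [[218.0, 325.0], [212.0, 277.0], [428.0, 325.0], [434.0, 277.0]]
-10 [[225.0, 309.0], [220.0, 264.0], [421.0, 309.0], [426.0, 264.0]]
0 [[231.0, 295.0], [227.0, 253.0], [415.0, 296.0], [419.0, 253.0]]
10 [[237.0, 283.0], [233.0, 243.0], [409.0, 284.0], [413.0, 243.0]]
17 [[240.0, 276.0], [237.0, 237.0], [406.0, 276.0], [409.0, 237.0]]
```

Call:
{"name": "arm_command", "arguments": {"deltas": [{"ax":0,"ay":0,"az":0,"tx":0.004,"ty":0.004,"tz":-0.1,"jaw":1},{"ax":0,"ay":0,"az":0,"tx":0,"ty":0,"tz":-0.1,"jaw":1},{"ax":0,"ay":0,"az":0,"tx":0,"ty":0,"tz":-0.08,"jaw":1},{"ax":0,"ay":0,"az":0,"tx":0,"ty":0,"tz":-0.04,"jaw":1},{"ax":0,"ay":0,"az":0,"tx":0,"ty":0,"tz":-0.02,"jaw":1},{"ax":0,"ay":0,"az":0,"tx":0,"ty":0,"tz":0,"jaw":1},{"ax":0,"ay":0,"az":0,"tx":0,"ty":0,"tz":0,"jaw":1}]}}

```text
time_s: 2.38
tcp_pos: [454.0, 282.7, 31.3]
tool_rot: [0.0, 0.707, 0.707, 0.001]
contact_force: [0.3, 0.4, 0.3]
grip_width: 85.1
grip_force: 0.0
```

Call:
{"name": "arm_command", "arguments": {"deltas": [{"ax":0,"ay":0,"az":0,"tx":-0.001,"ty":-0.001,"tz":-0.034,"jaw":1},{"ax":0,"ay":0,"az":0,"tx":0,"ty":0,"tz":0,"jaw":1},{"ax":0,"ay":0,"az":0,"tx":0,"ty":0,"tz":0,"jaw":0.3},{"ax":0,"ay":0,"az":0,"tx":0,"ty":0,"tz":0,"jaw":0.3},{"ax":0,"ay":0,"az":0,"tx":0,"ty":0,"tz":0,"jaw":0.3},{"ax":0,"ay":0,"az":0,"tx":0,"ty":0,"tz":0,"jaw":0.3}], "grip_force": 40}}

```text
time_s: 3.12
tcp_pos: [453.5, 282.0, 14.7]
tool_rot: [0.0, 0.707, 0.707, 0.001]
contact_force: [-3.9, -1.8, 12.4]
grip_width: 60.1
grip_force: 40.3
```

Call:
{"name": "arm_command", "arguments": {"deltas": [{"ax":0,"ay":0,"az":0,"tx":0,"ty":0,"tz":0.02,"jaw":0.3},{"ax":0,"ay":0,"az":0,"tx":0,"ty":0,"tz":0.04,"jaw":0.3},{"ax":0,"ay":0,"az":0,"tx":0,"ty":0,"tz":0.08,"jaw":0.3},{"ax":0,"ay":0,"az":0,"tx":0,"ty":0,"tz":0.1,"jaw":0.3},{"ax":0,"ay":0,"az":0,"tx":0,"ty":0,"tz":0.03,"jaw":0.3},{"ax":0,"ay":0,"az":0,"tx":0,"ty":0,"tz":0,"jaw":0.3},{"ax":0,"ay":0,"az":0,"tx":0,"ty":0,"tz":0,"jaw":0.3}]}}

```text
time_s: 4.0
tcp_pos: [452.4, 281.3, 147.0]
tool_rot: [-0.0, 0.707, 0.707, -0.001]
contact_force: [-0.6, 0.1, -1.1]
grip_width: 60.1
grip_force: 43.7
```

Run:
```python
from h import *
import pickle
o=readout.observe();p=P('wrist');a=save('wrist','w2.png')
pickle.dump(p,open('w2.pkl','wb'))
print(o['time_s'],o['tcp_pos'],o['tool_rot'],o['contact_force'],proj(p,[o['tcp_pos']]))
b=save('side','s2.png')
uv=proj(P('side'),[o['tcp_pos']])[0].astype(int);print(uv)
x=max(0,uv[0]-65);y=max(0,uv[1]-60);c=cv2.resize(b[y:y+120,x:x+130],(433,400),interpolation=3);print(x,y)
cv2.imwrite('pics/c2.png',np.hstack([a[:, 140:500],c])[:,:,::-1])
```

```text
4.0 [452.37867606 281.26193434 146.97093171] [-2.46722738e-04  7.07004825e-01  7.07207992e-01 -9.85812604e-04] [-0.57181529  0.11169951 -1.11450284] [[323.02616107 274.73292791]]
[283 133]
218 73
```

View pics/c2.png

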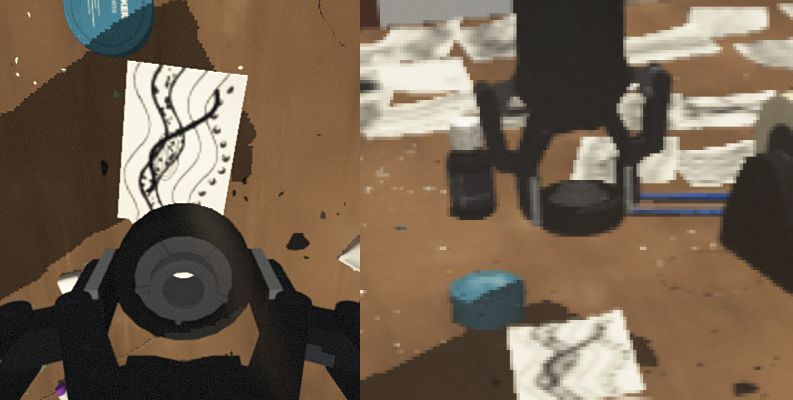

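The wheel is held level between the pads. The wrist crop puts the boss bore at about (324,290) in full-picture coordinates and the tyre outline at x 255–390, y 203–338. I'll compare that with the model.

Run:
```python
from h import *
import pickle;p=pickle.load(open('w2.pkl','rb'))
im=cv2.imread('pics/w2.png').copy()
a=np.linspace(0,2*np.pi,73)
zu=132.3
for dy,off in ((0,0),):
  for r,z in((8.5,26),(15,26),(32,20),(32,0)):
    c=np.c_[452.4+r*np.cos(a),281.3+dy+r*np.sin(a),np.full(73,zu+z)]
    u=proj(p,c);print(r,z,u.min(0).round(),u.max(0).round())
    cv2.polylines(im,[np.int32(u*8).reshape(-1,1,2)],True,(0,255,0),1,cv2.LINE_AA,3)
cv2.imwrite('pics/c3.png',cv2.resize(im[190:350,220:430],(787,600),interpolation=3))
t=P('top')
s=P('side')
# axle refine from side: washer centre pixel & top
```

```text
8.5 26 [303. 271.] [343. 306.]
15 26 [287. 257.] [359. 319.]
32 20 [250. 212.] [396. 341.]
32 0 [259. 198.] [387. 313.]
```

View pics/c3.png

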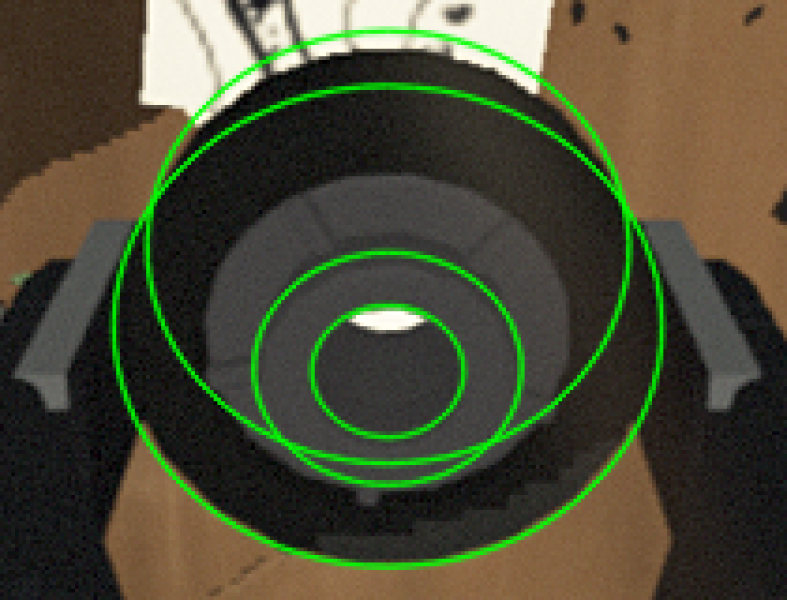

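The model circles land on the bore and boss, so the wheel is centred on the TCP with its underside 14.7 mm below it. Next I'll go near the axle with it beneath the wrist camera.

Call:
{"name": "arm_command", "arguments": {"deltas": [{"ax":0,"ay":0,"az":0,"tx":0.0196,"ty":-0.0892,"tz":0.0076,"jaw":0.3},{"ax":0,"ay":0,"az":0,"tx":0.0196,"ty":-0.0892,"tz":0.0076,"jaw":0.3},{"ax":0,"ay":0,"az":0,"tx":0.0196,"ty":-0.0892,"tz":0.0076,"jaw":0.3},{"ax":0,"ay":0,"az":0,"tx":0.0196,"ty":-0.0892,"tz":0.0076,"jaw":0.3},{"ax":0,"ay":0,"az":0,"tx":0.0196,"ty":-0.0892,"tz":0.0076,"jaw":0.3},{"ax":0,"ay":0,"az":0,"tx":0.0196,"ty":-0.0892,"tz":0.0076,"jaw":0.3},{"ax":0,"ay":0,"az":0,"tx":0.0196,"ty":-0.0892,"tz":0.0076,"jaw":0.3},{"ax":0,"ay":0,"az":0,"tx":0.0196,"ty":-0.0892,"tz":0.0076,"jaw":0.3},{"ax":0,"ay":0,"az":0,"tx":0.0196,"ty":-0.0892,"tz":0.0076,"jaw":0.3},{"ax":0,"ay":0,"az":0,"tx":0.0196,"ty":-0.0892,"tz":0.0076,"jaw":0.3}]}}

```text
time_s: 5.35
tcp_pos: [550.8, -165.7, 185.4]
tool_rot: [-0.001, 0.707, 0.707, -0.0]
contact_force: [0.6, -0.2, -0.9]
grip_width: 60.1
grip_force: 43.7
```

Call:
{"name": "arm_command", "arguments": {"deltas": [{"ax":0,"ay":0,"az":0,"tx":0,"ty":0,"tz":0,"jaw":0.3},{"ax":0,"ay":0,"az":0,"tx":0,"ty":0,"tz":0,"jaw":0.3}]}}

```text
time_s: 5.6
tcp_pos: [550.6, -164.0, 185.4]
tool_rot: [-0.001, 0.707, 0.707, -0.0]
contact_force: [-0.4, 0.1, -1.3]
grip_width: 60.1
grip_force: 43.8
```

Run:
```python
from h import *
import pickle
o=readout.observe();p=P('wrist');a=save('wrist','w3.png')
pickle.dump(p,open('w3.pkl','wb'))
print(o['time_s'],o['tcp_pos'],proj(p,[[550,-105,83],[550,-105,34]]))
u=proj(p,[550,-105,60])[0].astype(int);x,y=max(0,u[0]-100),max(0,u[1]-75);print(x,y)
cv2.imwrite('pics/c4.png',cv2.resize(a[y:y+150,x:x+200],(800,600),interpolation=3)[:,:,::-1])
```

```text
5.6 [ 550.56317654 -163.99875286  185.35277857] [[322.46589193 124.66551587]
 [322.62907386 120.34187084]]
222 47
```

View pics/c4.png

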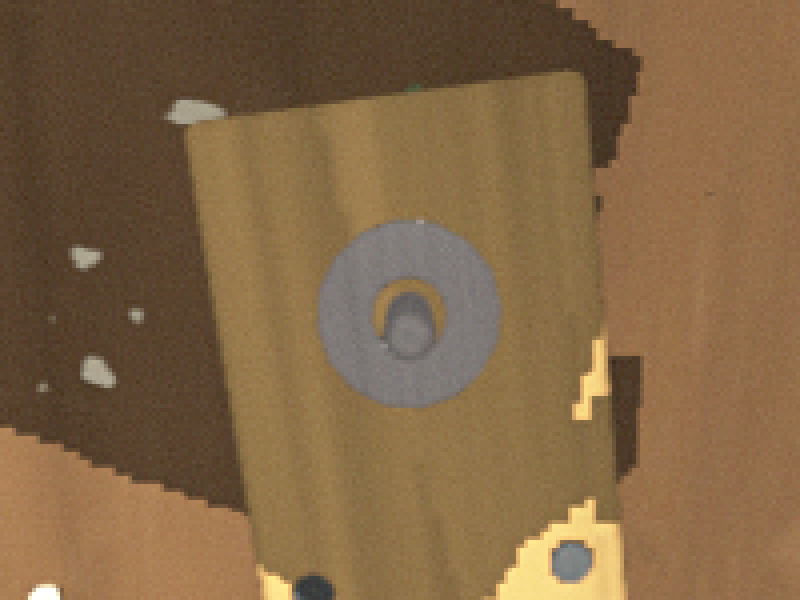

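The crop shows the bare axle. The washer centre is at full pixel (324.1,125.1) and the axle tip at (323.7,130.4).

Run:
```python
from h import *
import pickle;p=pickle.load(open('w3.pkl','rb'));o=readout.observe()
w=atz(p,(324.1,125.1),34);k=atz(p,(323.7,130.4),83);print(w,k,o['tcp_pos'])
for X in(w,k):print((X-o['tcp_pos'])[:2]/500)
```

```text
[ 551.26385868 -108.97679563   34.        ] [ 550.87684655 -108.98241496   83.        ] [ 550.59855184 -163.55381664  185.58163827]
[0.00133061 0.10915404]
[0.00055659 0.1091428 ]
```

Call:
{"name": "arm_command", "arguments": {"deltas": [{"ax":0,"ay":0,"az":0,"tx":0.001,"ty":0.055,"tz":0,"jaw":0.3},{"ax":0,"ay":0,"az":0,"tx":0,"ty":0.054,"tz":0,"jaw":0.3},{"ax":0,"ay":0,"az":0,"tx":0,"ty":0,"tz":-0.08,"jaw":0.3},{"ax":0,"ay":0,"az":0,"tx":0,"ty":0,"tz":-0.07,"jaw":0.3},{"ax":0,"ay":0,"az":0,"tx":0,"ty":0,"tz":0,"jaw":0.3},{"ax":0,"ay":0,"az":0,"tx":0,"ty":0,"tz":0,"jaw":0.3},{"ax":0,"ay":0,"az":0,"tx":0,"ty":0,"tz":0,"jaw":0.3}]}}

```text
time_s: 6.52
tcp_pos: [552.4, -109.9, 112.9]
tool_rot: [0.001, 0.707, 0.707, 0.001]
contact_force: [-0.0, 1.0, -1.2]
grip_width: 60.0
grip_force: 44.1
```

Run:
```python
from h import *
import pickle
o=readout.observe();p=P('wrist');a=save('wrist','w4.png');b=save('side','s4.png')
X=o['tcp_pos'];print(X,o['contact_force'])
s=P('side');u=proj(s,X)[0].astype(int)
a=a.copy();b=b.copy()
v=proj(p,[551,-109,83])[0];print(v, u, proj(s,[[551,-109,83],[551,-109,34]]))
A=cv2.resize(a[190:350,240:400],(400,400),interpolation=3);B=cv2.resize(b[u[1]-40:u[1]+60,u[0]-50:u[0]+50],(400,400),interpolation=3)
cv2.imwrite('pics/c5.png',np.hstack([A,B])[:,:,::-1])
```

```text
[ 552.43942358 -109.86307046  112.92018897] [-0.01077542  1.03597749 -1.21798362]
[320.31617648 244.2276212 ] [389 221] [[387.23195483 235.54773563]
 [385.69665592 257.01903763]]
```

View pics/c5.png

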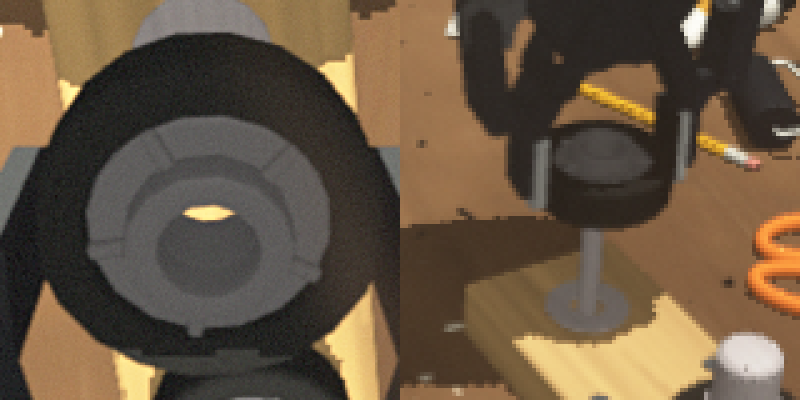

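In the side crop the wheel is centred over the axle (both at about u=387). The wrist crop shows wood through the bore and nothing fouling. I'll lower it carefully, watching the force.

Call:
{"name": "arm_command", "arguments": {"deltas": [{"ax":0,"ay":0,"az":0,"tx":-0.0025,"ty":0.0015,"tz":-0.02,"jaw":0.3},{"ax":0,"ay":0,"az":0,"tx":0,"ty":0,"tz":-0.02,"jaw":0.3},{"ax":0,"ay":0,"az":0,"tx":0,"ty":0,"tz":-0.01,"jaw":0.3},{"ax":0,"ay":0,"az":0,"tx":0,"ty":0,"tz":0,"jaw":0.3},{"ax":0,"ay":0,"az":0,"tx":0,"ty":0,"tz":0,"jaw":0.3}]}}

```text
time_s: 7.25
tcp_pos: [550.4, -109.1, 86.5]
tool_rot: [0.0, 0.707, 0.707, 0.0]
contact_force: [0.4, 0.4, -1.1]
grip_width: 59.6
grip_force: 44.1
```

The underside is now at 72 mm, below the axle tip, with no contact force, so the axle is in the bore.

Call:
{"name": "arm_command", "arguments": {"deltas": [{"ax":0,"ay":0,"az":0,"tx":0.0005,"ty":0,"tz":-0.025,"jaw":0.3},{"ax":0,"ay":0,"az":0,"tx":0,"ty":0,"tz":-0.025,"jaw":0.3},{"ax":0,"ay":0,"az":0,"tx":0,"ty":0,"tz":-0.015,"jaw":0.3},{"ax":0,"ay":0,"az":0,"tx":0,"ty":0,"tz":-0.005,"jaw":0.3},{"ax":0,"ay":0,"az":0,"tx":0,"ty":0,"tz":0,"jaw":0.3},{"ax":0,"ay":0,"az":0,"tx":0,"ty":0,"tz":0,"jaw":0.3}]}}

```text
time_s: 8.0
tcp_pos: [550.8, -109.1, 51.6]
tool_rot: [0.0, 0.707, 0.707, 0.0]
contact_force: [0.0, 0.7, -0.5]
grip_width: 59.8
grip_force: 44.1
```

Call:
{"name": "arm_command", "arguments": {"deltas": [{"ax":0,"ay":0,"az":0,"tx":0,"ty":0,"tz":-0.003,"jaw":0.3},{"ax":0,"ay":0,"az":0,"tx":0,"ty":0,"tz":-0.002,"jaw":0.3},{"ax":0,"ay":0,"az":0,"tx":0,"ty":0,"tz":0,"jaw":0.3},{"ax":0,"ay":0,"az":0,"tx":0,"ty":0,"tz":0,"jaw":0.3}]}}

```text
time_s: 8.5
tcp_pos: [550.5, -109.1, 48.8]
tool_rot: [-0.0, 0.707, 0.707, -0.0]
contact_force: [-0.9, 0.5, -0.9]
grip_width: 59.5
grip_force: 44.1
```

Call:
{"name": "arm_command", "arguments": {"deltas": [{"ax":0,"ay":0,"az":0,"tx":0,"ty":0,"tz":-0.002,"jaw":0.3},{"ax":0,"ay":0,"az":0,"tx":0,"ty":0,"tz":0,"jaw":0.3},{"ax":0,"ay":0,"az":0,"tx":0,"ty":0,"tz":0,"jaw":0.3}]}}

```text
time_s: 8.88
tcp_pos: [550.6, -109.1, 48.1]
tool_rot: [0.0, 0.707, 0.707, 0.0]
contact_force: [-3.2, 0.6, 5.9]
grip_width: 60.2
grip_force: 44.8
```

Call:
{"name": "arm_command", "arguments": {"deltas": [{"ax":0,"ay":0,"az":0,"tx":0,"ty":0,"tz":0,"jaw":1},{"ax":0,"ay":0,"az":0,"tx":0,"ty":0,"tz":0,"jaw":1},{"ax":0,"ay":0,"az":0,"tx":0,"ty":0,"tz":0,"jaw":1},{"ax":0,"ay":0,"az":0,"tx":0,"ty":0,"tz":0.06,"jaw":1},{"ax":0,"ay":0,"az":0,"tx":0,"ty":0,"tz":0.1,"jaw":1},{"ax":0,"ay":0,"az":0,"tx":0,"ty":0,"tz":0.11,"jaw":1},{"ax":0,"ay":0,"az":0,"tx":-0.056,"ty":0.11,"tz":0,"jaw":1},{"ax":0,"ay":0,"az":0,"tx":-0.056,"ty":0.11,"tz":0,"jaw":1},{"ax":0,"ay":0,"az":0,"tx":0,"ty":0,"tz":0,"jaw":1},{"ax":0,"ay":0,"az":0,"tx":0,"ty":0,"tz":0,"jaw":1}]}}

```text
time_s: 10.12
tcp_pos: [494.8, 0.9, 183.0]
tool_rot: [0.0, 0.707, 0.707, 0.0]
contact_force: [0.2, 0.5, -0.2]
grip_width: 85.2
grip_force: 0.0
```

Run:
```python
from h import *
import pickle
o=readout.observe();p=P('wrist');a=save('wrist','w5.png');b=save('side','s5.png');c=save('top','t5.png')
pickle.dump(p,open('w5.pkl','wb'))
print(o['time_s'],o['tcp_pos'])
q=pickle.load(open('w1.pkl','rb'));print('w1 cap',atz(q,(356,343),30))
u=proj(p,[494,62,20])[0];x0,y0=int(u[0]-60),int(max(0,u[1]-50))
print(u,x0,y0)
s=P('side');v=proj(s,[551,-109,50])[0].astype(int);print(v)
A=cv2.resize(a[y0:y0+120,x0:x0+120],(400,400),interpolation=3);B=cv2.resize(b[v[1]-35:v[1]+35,v[0]-35:v[0]+35],(400,400),interpolation=3)
cv2.imwrite('pics/c6.png',np.hstack([A,B])[:,:,::-1])
# automated cap outline: grey, low saturation
h=cv2.cvtColor(a[y0:y0+120,x0:x0+120],cv2.COLOR_RGB2HSV)
m=((h[...,1]<70)&(h[...,2]>60)).astype(np.uint8);n,l,st,ce=cv2.connectedComponentsWithStats(m)
for i in range(1,n):
    if st[i,4]>100:print(st[i]+[x0,y0,0,0,0],ce[i]+[x0,y0])
```

```text
10.125 [494.8141488   0.8638282 182.9937328]
w1 cap [489.53430124  88.45335407  30.        ]
[322.06825171 116.86840504] 262 66
[386 250]
[ 303   99   37   37 1049] [321.12964728 117.05815062]
```

View pics/c6.png

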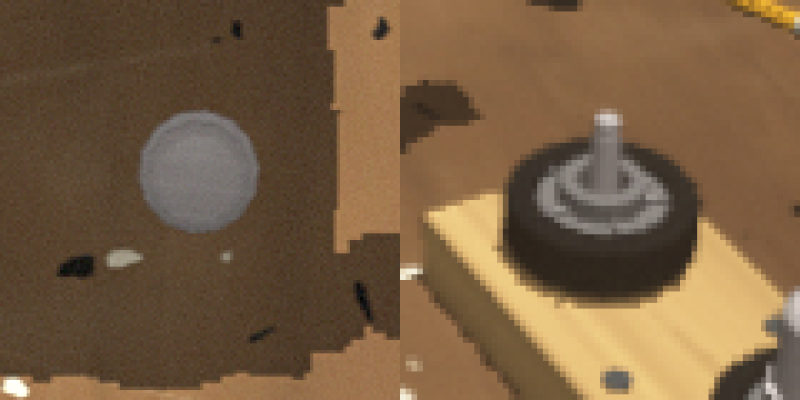

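The wheel now sits flat on the washer, boss up, with the axle through it (side crop). The cap is at wrist pixel (321.1,117.1), seen almost straight from above.

Run:
```python
from h import *
import pickle;p=pickle.load(open('w5.pkl','rb'));s=P('side')
f=atz(p,(321.1,117.05),3);print(f)
print('tri side top',tri(ray(p,(321.1,117.1)),ray(s,(329,217))))
print((f-[494.81,.86,183])/500)
q=pickle.load(open('w1.pkl','rb'));print(proj(q,[[f[0],f[1],30],[f[0],f[1],3]]))
print(proj(s,[f,f+[0,0,31]]))
```

```text
[493.05609293  60.96114784   3.        ]
tri side top (array([494.00226507,  62.15855316,  31.82448415]), np.float64(1.688331322027099))
[-0.00350781  0.1202023  -0.36      ]
[[358.19755757 361.94784665]
 [355.93280903 345.00623304]]
[[328.44031151 228.51157567]
 [328.35795881 216.51004655]]
```

Call:
{"name": "arm_command", "arguments": {"deltas": [{"ax":0,"ay":0,"az":0,"tx":-0.0033,"ty":0.06,"tz":0,"jaw":1},{"ax":0,"ay":0,"az":0,"tx":0,"ty":0.06,"tz":-0.04,"jaw":1},{"ax":0,"ay":0,"az":0,"tx":0,"ty":0,"tz":-0.1,"jaw":1},{"ax":0,"ay":0,"az":0,"tx":0,"ty":0,"tz":-0.06,"jaw":1},{"ax":0,"ay":0,"az":0,"tx":0,"ty":0,"tz":-0.04,"jaw":1},{"ax":0,"ay":0,"az":0,"tx":0,"ty":0,"tz":0,"jaw":1},{"ax":0,"ay":0,"az":0,"tx":0,"ty":0,"tz":0,"jaw":1}]}}

```text
time_s: 11.15
tcp_pos: [493.6, 60.5, 63.5]
tool_rot: [0.0, 0.707, 0.707, 0.0]
contact_force: [0.1, 0.6, 0.3]
grip_width: 85.5
grip_force: 0.0
```

Call:
{"name": "arm_command", "arguments": {"deltas": [{"ax":0,"ay":0,"az":0,"tx":-0.0006,"ty":0.001,"tz":-0.04,"jaw":1},{"ax":0,"ay":0,"az":0,"tx":0,"ty":0,"tz":-0.031,"jaw":1},{"ax":0,"ay":0,"az":0,"tx":0,"ty":0,"tz":-0.01,"jaw":1},{"ax":0,"ay":0,"az":0,"tx":0,"ty":0,"tz":0,"jaw":0.3},{"ax":0,"ay":0,"az":0,"tx":0,"ty":0,"tz":0,"jaw":-0.1},{"ax":0,"ay":0,"az":0,"tx":0,"ty":0,"tz":0,"jaw":-0.6},{"ax":0,"ay":0,"az":0,"tx":0,"ty":0,"tz":0,"jaw":-0.6},{"ax":0,"ay":0,"az":0,"tx":0,"ty":0,"tz":0,"jaw":-0.6},{"ax":0,"ay":0,"az":0,"tx":0,"ty":0,"tz":0,"jaw":-0.6},{"ax":0,"ay":0,"az":0,"tx":0,"ty":0,"tz":0,"jaw":-0.6}], "grip_force": 70}}

```text
time_s: 12.4
tcp_pos: [493.0, 61.5, 23.1]
tool_rot: [0.0, 0.707, 0.707, 0.0]
contact_force: [-3.2, -0.8, 9.9]
grip_width: 25.7
grip_force: 68.4
```

Call:
{"name": "arm_command", "arguments": {"deltas": [{"ax":0,"ay":0,"az":0,"tx":0,"ty":0,"tz":0.03,"jaw":-0.6},{"ax":0,"ay":0,"az":0,"tx":0,"ty":0,"tz":0.08,"jaw":-0.6},{"ax":0,"ay":0,"az":0,"tx":0,"ty":0,"tz":0.1,"jaw":-0.6},{"ax":0,"ay":0,"az":0,"tx":0,"ty":0,"tz":0.1,"jaw":-0.6},{"ax":0,"ay":0,"az":0,"tx":0.023,"ty":-0.09,"tz":0.014,"jaw":-0.6},{"ax":0,"ay":0,"az":0,"tx":0.023,"ty":-0.09,"tz":0,"jaw":-0.6},{"ax":0,"ay":0,"az":0,"tx":0.023,"ty":-0.09,"tz":0,"jaw":-0.6},{"ax":0,"ay":0,"az":0,"tx":0.023,"ty":-0.09,"tz":0,"jaw":-0.6},{"ax":0,"ay":0,"az":0,"tx":0.023,"ty":-0.09,"tz":0,"jaw":-0.6},{"ax":0,"ay":0,"az":0,"tx":0,"ty":0,"tz":0,"jaw":-0.6}]}}

```text
time_s: 13.65
tcp_pos: [550.3, -166.2, 184.8]
tool_rot: [0.0, 0.708, 0.706, -0.0]
contact_force: [-0.3, 1.1, -0.9]
grip_width: 25.2
grip_force: 69.0
```

Call:
{"name": "arm_command", "arguments": {"deltas": [{"ax":0,"ay":0,"az":0,"tx":0,"ty":0,"tz":0,"jaw":-0.6},{"ax":0,"ay":0,"az":0,"tx":0,"ty":0,"tz":0,"jaw":-0.6},{"ax":0,"ay":0,"az":0,"tx":0,"ty":0,"tz":0,"jaw":-0.6}]}}

```text
time_s: 14.02
tcp_pos: [550.0, -162.8, 184.6]
tool_rot: [0.0, 0.707, 0.708, 0.0]
contact_force: [-0.0, -0.1, -1.4]
grip_width: 25.2
grip_force: 69.0
```

Run:
```python
from h import *
import pickle
o=readout.observe();p=P('wrist');a=save('wrist','w6.png')
pickle.dump((p,o),open('w6.pkl','wb'))
X=o['tcp_pos'];print(o['time_s'],X,o['contact_force'],o['grip_width'])
u=proj(p,[551,-109,83])[0];print('tip pred',u)
x,y=u.round().astype(int)
g=cv2.cvtColor(a,cv2.COLOR_RGB2GRAY);print(x,y);print(g[y-14:y+16,x-14:x+15])
c=proj(p,X+[0,0,11])[0];print('dome pred',c,proj(p,[X+[-14,0,8],X+[14,0,8],X+[0,14,8],X+[0,-14,8],X+[0,17,-23]]))
x,y=c.round().astype(int)
print('row',g[y,x-60:x+61:3]);print('col',g[y-70:y+70:3,x])
```

```text
14.025 [ 550.04708606 -162.76174439  184.62149488] [-0.04868122 -0.12529979 -1.37001707] 25.17153807340182
tip pred [324.44104725 132.19532053]
324 132
[[ 77  81  83  83  86  83  83  77  77  79  74  73  77  71  76  74  73  76
   76  76  80  79  83  83  82  82  77  78  69]
 [ 78  81  81  81  87  77  80  74  69  76  70  75  77  72  78  73  74  73
   76  73  77  77  80  82  77  85  88  81  73]
 [ 80  85  80  80  79  79  80  74  75  85  88 100 104 109 112 113 106  92
   83  75  78  78  75  75  75  79  79  84  76]
 [ 86  82  82  77  78  74  74  74  88 112 121 119 108 100 104 103 113 107
  105 100  82  74  75  77  79  80  80  79  84]
 [ 84  81  83  79  77  71  80 102 113 121 117 108  93  88  92  93  92  96
  109 106 104  81  77  75  75  81  75  82  80]
 [ 83  78  81  76  72  79 108 122 130 116 101  87  92  88  88  92  88  90
   99 102 114 100  80  75  77  79  77  81  86]
 [ 83  82  77  78  71  88 117 124 127 111  91  91  88  92  92  93  92  92
   85  99 106 110 104  83  72  78  82  80  80]
 [ 80  79  75  71  76 101 121 122 116 104  89  90  96  94  93  93  94  92
   87  92 107 111 114  93  
[... 2534 characters left out ...]
3  75  77  75  75  82  79]
 [ 80  82  76  81  76  77  74  71  77  79  78  74  78  79  77  77  76  79
   77  79  71  77  69  79  77  81  78  79  78]]
dome pred [323.09101006 288.55753118] [[290.54926603 284.53164507]
 [355.61352147 284.60845166]
 [323.14648428 255.31743461]
 [323.02781496 312.04217036]
 [323.09721812 221.22866835]]
row [ 29  25  21  26  24  29  30 125  32  29  51 114 116 117 119 115 118 118
 117 116 116 117 112 119 116 114 117 116 114 111  51  31  41 123  49  45
  53  52  58  50  51]
col [213 110  93 118 117  93  97  94  99  91  92  97  97 107 117 112 124 117
 116 115 122 116 113 119 117 116 115 110 111 107 110  80 116 110 112 117
 108 110 108 109 117 110 108 113 115 107 111]
```

The tip disc is at about (324.6,132.6), where it was predicted. The held cap is centred on the TCP to within 0.5 mm, so I'll move over the axle.

Call:
{"name": "arm_command", "arguments": {"deltas": [{"ax":0,"ay":0,"az":0,"tx":0.002,"ty":0.054,"tz":0,"jaw":-0.6},{"ax":0,"ay":0,"az":0,"tx":0,"ty":0.054,"tz":0,"jaw":-0.6},{"ax":0,"ay":0,"az":0,"tx":0,"ty":0,"tz":-0.07,"jaw":-0.6},{"ax":0,"ay":0,"az":0,"tx":0,"ty":0,"tz":-0.05,"jaw":-0.6},{"ax":0,"ay":0,"az":0,"tx":0,"ty":0,"tz":-0.02,"jaw":-0.6},{"ax":0,"ay":0,"az":0,"tx":0,"ty":0,"tz":0,"jaw":-0.6},{"ax":0,"ay":0,"az":0,"tx":0,"ty":0,"tz":0,"jaw":-0.6},{"ax":0,"ay":0,"az":0,"tx":0,"ty":0,"tz":0,"jaw":-0.6}]}}

```text
time_s: 15.08
tcp_pos: [551.6, -109.7, 115.2]
tool_rot: [0.001, 0.707, 0.707, 0.0]
contact_force: [-0.0, 0.4, 0.3]
grip_width: 25.9
grip_force: 69.0
```

Run:
```python
from h import *
for i in range(3):
    o=readout.observe();b=save('side','s7.png');print(o['time_s'],o['tcp_pos'],o['contact_force'])
s=P('side');g=cv2.cvtColor(b,cv2.COLOR_RGB2GRAY);X=o['tcp_pos']
m=proj(s,[X-[0,0,23],X-[14,0,8],X+[14,0,-8],[551,-109,83],[551,-109,75],[546,-109,75],[556,-109,75]]);print(m)
for r in range(int(m[0,1])-9,int(m[0,1])+16):print(r,g[r,374:402])
```

```text
15.075 [ 551.58340724 -109.70845133  115.16146128] [-0.01858632  0.42674114  0.28013577]
15.125 [ 551.46899074 -109.6979489   114.99766619] [-0.54331996  0.3350313   0.58395696]
15.175 [ 551.38210953 -109.68211962  114.8555865 ] [ 0.14100971 -0.16690469 -0.55753982]
[[387.86619681 231.69328038]
 [381.20155315 226.15763087]
 [395.45305343 223.42977974]
 [387.23195483 235.54773563]
 [386.9761262  239.13982345]
 [384.47452777 239.63991631]
 [389.46990596 238.64113702]]
222 [ 52  38  39  40  39  40  55  91 112 118  78  82 103 111 114 115 116 116
 111 105 105 104  68  41  46  98 117  82]
223 [ 52  38  38  39  40  41  56  92 112 117  84  88 106 109 110 110 110 110
 110 107 105 101  68  41  47 100 117  80]
224 [ 56  40  40  38  40  40  66  99 115 116  82  89 106 109 110 110 112 110
 109 107 106 101  63  37  51 100 120  81]
225 [ 78  41  40  38  40  40  65 100 115 103  70  88 106 111 111 112 113 110
 109 108 104  99  62  35  62 105 118  79]
226 [ 91  55  37  39  39  39  66 101 114 103  72  89 108 109 110 111 114 110
 108 107 104  89  54  36  65 104 118 114]
227 [109  76  40  40  41  40  66 1
[... 1645 characters left out ...]
 40  36  36  36  37  37  39  42  79 102 109 111 110  78  46  37
  37  38  42  68  90 100 102 103 105 104]
242 [ 40  36  38  35  35  36  40  51  53  65  85 101 110 110 108  79  51  44
  37  36  38  38  44  70  90 101 105 105]
243 [ 38  37  37  41  39  44  55  64  70  72  87 103 110 112 107  83  70  61
  47  39  38  39  37  39  54  85 100 103]
244 [ 36  36  43  56  55  62  68  69  71  73  90 103 110 112 107  85  71  69
  66  48  39  38  37  38  37  44  85 101]
245 [ 38  38  52  67  70  68  69  69  70  72  91 105 111 111 107  83  68  69
  69  65  53  43  38  39  37  39  54  88]
246 [ 36  45  61  68  66  67  68  66  67  74  90 103 111 112 106  83  64  66
  68  70  70  59  46  39  38  36  39  53]
```

The side pixels agree: the axle is at u≈386.9 as predicted, and the cap is 0.4 mm off in x and 0.8 mm off in y. I'll correct and lower it.

Call:
{"name": "arm_command", "arguments": {"deltas": [{"ax":0,"ay":0,"az":0,"tx":-0.0008,"ty":0.0014,"tz":0,"jaw":-0.6},{"ax":0,"ay":0,"az":0,"tx":0,"ty":0,"tz":-0.008,"jaw":-0.6},{"ax":0,"ay":0,"az":0,"tx":0,"ty":0,"tz":-0.006,"jaw":-0.6},{"ax":0,"ay":0,"az":0,"tx":0,"ty":0,"tz":-0.005,"jaw":-0.6},{"ax":0,"ay":0,"az":0,"tx":0,"ty":0,"tz":-0.004,"jaw":-0.6},{"ax":0,"ay":0,"az":0,"tx":0,"ty":0,"tz":0,"jaw":-0.6},{"ax":0,"ay":0,"az":0,"tx":0,"ty":0,"tz":0,"jaw":-0.6}]}}

```text
time_s: 16.1
tcp_pos: [550.7, -108.9, 102.9]
tool_rot: [0.0, 0.707, 0.707, 0.0]
contact_force: [-0.1, 0.6, 0.3]
grip_width: 25.5
grip_force: 69.0
```

Call:
{"name": "arm_command", "arguments": {"deltas": [{"ax":0,"ay":0,"az":0,"tx":0,"ty":0,"tz":-0.006,"jaw":-0.6},{"ax":0,"ay":0,"az":0,"tx":0,"ty":0,"tz":-0.005,"jaw":-0.6},{"ax":0,"ay":0,"az":0,"tx":0,"ty":0,"tz":0,"jaw":-0.6},{"ax":0,"ay":0,"az":0,"tx":0,"ty":0,"tz":0,"jaw":-0.6}]}}

```text
time_s: 16.6
tcp_pos: [550.7, -108.9, 97.3]
tool_rot: [-0.0, 0.707, 0.707, -0.0]
contact_force: [0.2, -0.0, -0.6]
grip_width: 25.8
grip_force: 69.0
```

Call:
{"name": "arm_command", "arguments": {"deltas": [{"ax":0,"ay":0,"az":0,"tx":0,"ty":0,"tz":-0.004,"jaw":-0.6},{"ax":0,"ay":0,"az":0,"tx":0,"ty":0,"tz":-0.004,"jaw":-0.6},{"ax":0,"ay":0,"az":0,"tx":0,"ty":0,"tz":-0.004,"jaw":-0.6},{"ax":0,"ay":0,"az":0,"tx":0,"ty":0,"tz":0,"jaw":-0.6},{"ax":0,"ay":0,"az":0,"tx":0,"ty":0,"tz":0,"jaw":-0.6}]}}

```text
time_s: 17.23
tcp_pos: [550.8, -108.8, 91.3]
tool_rot: [-0.0, 0.707, 0.707, 0.0]
contact_force: [2.4, 1.5, -2.1]
grip_width: 25.6
grip_force: 68.9
```

Call:
{"name": "arm_command", "arguments": {"deltas": [{"ax":0,"ay":0,"az":0,"tx":0,"ty":0,"tz":-0.002,"jaw":-0.6},{"ax":0,"ay":0,"az":0,"tx":0,"ty":0,"tz":-0.002,"jaw":-0.6}]}}

```text
time_s: 17.48
tcp_pos: [550.9, -108.9, 89.6]
tool_rot: [0.0, 0.707, 0.707, 0.0]
contact_force: [0.7, 0.9, 5.4]
grip_width: 25.8
grip_force: 69.5
```

Run:
```python
from h import *
o=readout.observe();b=save('side','s8.png');X=o['tcp_pos'];print(X,o['contact_force'],o['moment'])
s=P('side');g=cv2.cvtColor(b,cv2.COLOR_RGB2GRAY)
m=proj(s,[X-[0,0,23],X+[0,0,11],[551,-109,60]]);print(m)
for r in range(int(m[1,1])-4,int(m[2,1])+8):print(r,g[r,374:402])
```

```text
[ 550.92640933 -108.93793705   89.63851365] [0.73613914 0.93509855 5.39891865] [ 0.28232592 -0.11327951 -0.06584242]
[[386.66043482 242.84630273]
 [387.75175453 227.49340986]
 [386.50193917 245.78269362]]
223 [ 41  41  40  39  39  43  41  39  42  51  98 117 117 119 118 118 118 103
  61  35  36  34  36  41  58  63  53  43]
224 [ 41  42  40  40  40  40  40  41  40  54  98 115 115 116 115 115 115 101
  60  36  36  34  36  55  93 105  86  52]
225 [ 40  41  39  39  41  39  41  41  40  77 100 103 104 103 102 104 106  86
  54  36  36  35  35  37  97 119  91  54]
226 [ 39  41  41  40  41  40  39  42  44  79  99  99  98 100 100 100 100  90
  68  46  38  36  34  38  98 116  91  54]
227 [ 39  41  40  42  41  42  47  57  70  61  86 101 102 104 101 100 102 102
 103  82  52  37  35  40  98 117  88  53]
228 [ 39  39  39  40  41  47  74 103 113  83  87 103 103 102 102 101 102 102
 103 104  82  48  35  48 100 120  80  45]
229 [ 39  37  41  42  40  49  85 112 118  84  87 104 101 101 102 103 102 102
 100 102 103  64  37  50 101 118  82  46]
230 [ 39  37  39  42  41  55  92 116 118  78  84 103 102 103 1
[... 1862 characters left out ...]
  68  67  66  86 100 107 118 115 112 111 111 112 118 112
 106 103  82  58  46  38  37  38  37  56]
247 [ 37  57  68  68  63  66  70  68  73  87 121 118 111 112 111 107 104  91
  80  72  69  69  58  45  39  37  39  39]
248 [ 44  62  69  69  63  66  69  70  69  71  81  83  96 102 100  74  63  71
  70  72  70  70  70  54  41  38  38  37]
249 [48 65 68 69 65 66 66 71 72 71 72 74 78 77 73 70 72 72 73 73 79 74 71 67
 47 38 38 38]
250 [44 59 69 69 68 67 69 71 74 74 74 75 73 74 76 75 76 77 73 72 73 75 73 79
 54 39 37 38]
251 [34 49 64 69 71 75 72 69 71 74 76 77 79 78 78 77 76 75 72 69 69 70 70 61
 45 37 37 38]
252 [36 39 55 69 73 72 70 73 72 74 76 76 77 77 77 75 76 74 72 70 70 70 67 55
 42 36 38 38]
```

The side pixels show the cap seated around the axle with a short stretch of shaft still visible beneath. Drag is about 5 to 7 N while moving, so the teeth have bitten. I'll keep pressing in small steps.

Call:
{"name": "arm_command", "arguments": {"deltas": [{"ax":0,"ay":0,"az":0,"tx":0,"ty":0,"tz":-0.002,"jaw":-0.6},{"ax":0,"ay":0,"az":0,"tx":0,"ty":0,"tz":-0.002,"jaw":-0.6},{"ax":0,"ay":0,"az":0,"tx":0,"ty":0,"tz":-0.002,"jaw":-0.6},{"ax":0,"ay":0,"az":0,"tx":0,"ty":0,"tz":-0.002,"jaw":-0.6}]}}

```text
time_s: 18.02
tcp_pos: [550.9, -108.9, 85.6]
tool_rot: [0.0, 0.707, 0.707, 0.0]
contact_force: [0.1, 1.3, 7.0]
grip_width: 25.7
grip_force: 69.7
```

Call:
{"name": "arm_command", "arguments": {"deltas": [{"ax":0,"ay":0,"az":0,"tx":0,"ty":0,"tz":-0.001,"jaw":-0.6},{"ax":0,"ay":0,"az":0,"tx":0,"ty":0,"tz":-0.001,"jaw":-0.6}]}}

```text
time_s: 18.27
tcp_pos: [550.9, -108.9, 84.7]
tool_rot: [0.0, 0.707, 0.707, 0.0]
contact_force: [0.2, 2.0, 7.8]
grip_width: 25.7
grip_force: 69.8
```

Call:
{"name": "arm_command", "arguments": {"deltas": [{"ax":0,"ay":0,"az":0,"tx":0,"ty":0,"tz":-0.001,"jaw":-0.6},{"ax":0,"ay":0,"az":0,"tx":0,"ty":0,"tz":-0.001,"jaw":-0.6}]}}

```text
time_s: 18.52
tcp_pos: [550.9, -108.9, 83.7]
tool_rot: [0.0, 0.707, 0.707, 0.0]
contact_force: [0.6, 1.1, 8.4]
grip_width: 25.3
grip_force: 69.8
```

Call:
{"name": "arm_command", "arguments": {"deltas": [{"ax":0,"ay":0,"az":0,"tx":0,"ty":0,"tz":-0.001,"jaw":-0.6}]}}

```text
time_s: 18.65
tcp_pos: [551.0, -108.9, 83.2]
tool_rot: [0.0, 0.707, 0.707, 0.0]
contact_force: [-0.5, 2.7, 7.0]
grip_width: 25.6
grip_force: 69.8
```

Call:
{"name": "arm_command", "arguments": {"deltas": [{"ax":0,"ay":0,"az":0,"tx":0,"ty":0,"tz":-0.001,"jaw":-0.6}]}}

```text
time_s: 18.77
tcp_pos: [550.9, -108.9, 82.7]
tool_rot: [0.0, 0.707, 0.707, 0.0]
contact_force: [-0.6, 2.4, 10.4]
grip_width: 25.5
grip_force: 70.0
```

Call:
{"name": "arm_command", "arguments": {"deltas": [{"ax":0,"ay":0,"az":0,"tx":0,"ty":0,"tz":-0.0006,"jaw":-0.6}]}}

```text
time_s: 18.9
tcp_pos: [551.0, -108.9, 82.6]
tool_rot: [0.0, 0.707, 0.707, 0.0]
contact_force: [-0.3, 1.7, 11.9]
grip_width: 25.7
grip_force: 70.3
```

Call:
{"name": "arm_command", "arguments": {"deltas": [{"ax":0,"ay":0,"az":0,"tx":0,"ty":0,"tz":-0.0006,"jaw":-0.6}]}}

```text
time_s: 19.02
tcp_pos: [551.0, -108.9, 82.4]
tool_rot: [0.0, 0.707, 0.707, 0.0]
contact_force: [-2.2, 2.0, 14.3]
grip_width: 26.1
grip_force: 70.6
```

Call:
{"name": "arm_command", "arguments": {"deltas": [{"ax":0,"ay":0,"az":0,"tx":0,"ty":0,"tz":-0.0004,"jaw":-0.6}]}}

```text
time_s: 19.15
tcp_pos: [551.0, -108.9, 82.3]
tool_rot: [0.0, 0.707, 0.707, 0.0]
contact_force: [-2.4, 3.3, 16.3]
grip_width: 25.5
grip_force: 70.7
```

Call:
{"name": "arm_command", "arguments": {"deltas": [{"ax":0,"ay":0,"az":0,"tx":0,"ty":0,"tz":-0.0003,"jaw":-0.6}]}}

```text
time_s: 19.27
tcp_pos: [551.0, -108.9, 82.2]
tool_rot: [0.0, 0.707, 0.707, 0.0]
contact_force: [-2.9, 1.6, 15.7]
grip_width: 25.5
grip_force: 70.8
```

Call:
{"name": "arm_command", "arguments": {"deltas": [{"ax":0,"ay":0,"az":0,"tx":0,"ty":0,"tz":0,"jaw":-0.6}]}}

```text
time_s: 19.4
tcp_pos: [551.0, -108.9, 82.2]
tool_rot: [0.0, 0.707, 0.707, 0.0]
contact_force: [-2.7, 3.5, 14.5]
grip_width: 25.2
grip_force: 70.7
```

Call:
{"name": "arm_command", "arguments": {"deltas": [{"ax":0,"ay":0,"az":0,"tx":0,"ty":0,"tz":-0.0005,"jaw":-0.6}]}}

```text
time_s: 19.52
tcp_pos: [551.0, -108.9, 82.1]
tool_rot: [0.0, 0.707, 0.707, 0.0]
contact_force: [-2.6, 2.7, 17.1]
grip_width: 25.7
grip_force: 71.0
```

Call:
{"name": "arm_command", "arguments": {"deltas": [{"ax":0,"ay":0,"az":0,"tx":0,"ty":0,"tz":-0.0002,"jaw":-0.6}]}}

```text
time_s: 19.65
tcp_pos: [551.0, -108.9, 82.0]
tool_rot: [0.001, 0.707, 0.707, 0.0]
contact_force: [-3.6, 2.8, 18.2]
grip_width: 25.4
grip_force: 71.1
```

Call:
{"name": "arm_command", "arguments": {"deltas": [{"ax":0,"ay":0,"az":0,"tx":0,"ty":0,"tz":0,"jaw":0.2},{"ax":0,"ay":0,"az":0,"tx":0,"ty":0,"tz":0,"jaw":0.4},{"ax":0,"ay":0,"az":0,"tx":0,"ty":0,"tz":0,"jaw":0.4},{"ax":0,"ay":0,"az":0,"tx":0,"ty":0,"tz":0,"jaw":0.4},{"ax":0,"ay":0,"az":0,"tx":0,"ty":0,"tz":0,"jaw":0.4}]}}

```text
time_s: 20.27
tcp_pos: [550.7, -108.9, 81.0]
tool_rot: [-0.0, 0.707, 0.707, -0.0]
contact_force: [-0.0, -0.3, -0.1]
grip_width: 59.7
grip_force: 0.0
```

Run:
```python
from h import *
o=readout.observe();b=save('side','s9.png');X=o['tcp_pos'];print(X,o['contact_force'],o['grip_width'])
s=P('side');g=cv2.cvtColor(b,cv2.COLOR_RGB2GRAY)
print(proj(s,[[551,-109,59.3],[551,-109,93.2]]))
for r in range(224,253):print(r,g[r,374:402])
```

```text
[ 550.65986072 -108.90248806   80.96696147] [-0.0034871  -0.34410911 -0.11932999] 59.711314873434695
[[386.47998374 246.08979053]
 [387.56113038 230.91728814]]
224 [ 39  41  51  91 109 110 110 112 114 115 117 117 117 117 118 118 118 118
 118 116 117 117 116 117 116 100  59  34]
225 [ 41  42  77 104 111 111 111 110 112 115 114 114 116 117 116 116 117 116
 115 113 113 113 113 114 113  99  57  36]
226 [ 42  53  96 114 114 114 113 113 112 113 115 114 114 115 115 115 114 114
 114 114 112 111 111 110 111  95  56  36]
227 [ 42  78 106 114 115 112 114 112 112 112 111 111 113 112 114 112 112 112
 112 113 112 111 110 110 108  94  56  38]
228 [ 54  95 115 114 112 111 111 111 110 109 109 103 103 103 105 106 109 112
 112 112 109 111 110 108 110  82  47  35]
229 [ 71 102 114 116 112 111 110 108 105 101  99  99 100 101  99  99 102 105
 108 108 112 112 110 109 107  80  46  35]
230 [ 62  91 112 116 116 114 107  95  97 101 102 102 102 103 102 102 102 102
 100 102 108 111 111 110 106  73  39  37]
231 [ 76  86 111 113 116 114 105  99 102 103 102 103 102 103 103 104 103 101
 103 101 107 110 111 109 108  
[... 1754 characters left out ...]

 104  99  97  77  49  37  38  38  37  54]
247 [ 41  53  65  69  85  99 101 101 104 106 109 110 111 111 111 111 108 105
 103 101 104  85  59  43  36  36  39  38]
248 [ 45  62  69  69  67  82  97 104 103 104 106 105 108 108 110 106 105 104
 104 105  93  74  69  48  38  37  39  40]
249 [ 49  65  68  69  64  66  79  96 106 109 112 107 105 104 105 105 110 114
 108  92  74  71  72  63  44  38  39  39]
250 [ 45  60  70  68  66  67  68  73  85  92 101 107 109 109 109 108 105  94
  84  75  77  80  82  80  51  38  36  39]
251 [37 57 68 65 67 71 68 70 73 75 79 82 84 82 82 79 78 75 73 68 69 71 71 60
 45 37 37 38]
252 [35 44 62 71 76 78 73 70 73 75 76 78 77 76 77 77 76 74 73 69 69 70 68 55
 41 37 38 37]
```

Released cleanly. The opening pads could have lifted the cap a fraction, so I'll check it with shut fingertips pressing on the dome, up to the same 18 N.

Call:
{"name": "arm_command", "arguments": {"deltas": [{"ax":0,"ay":0,"az":0,"tx":0,"ty":0,"tz":0.03,"jaw":0.4},{"ax":0,"ay":0,"az":0,"tx":0,"ty":0,"tz":0.05,"jaw":0.4},{"ax":0,"ay":0,"az":0,"tx":0,"ty":0,"tz":0.03,"jaw":0.4},{"ax":0,"ay":0,"az":0,"tx":0,"ty":0,"tz":0,"jaw":-1},{"ax":0,"ay":0,"az":0,"tx":0,"ty":0,"tz":0,"jaw":-1},{"ax":0,"ay":0,"az":0,"tx":0,"ty":0,"tz":0,"jaw":-1},{"ax":0,"ay":0,"az":0,"tx":0,"ty":0,"tz":0,"jaw":-1},{"ax":0,"ay":0,"az":0,"tx":0,"ty":0,"tz":0,"jaw":-1},{"ax":0,"ay":0,"az":0,"tx":0,"ty":0,"tz":-0.02,"jaw":-1},{"ax":0,"ay":0,"az":0,"tx":0,"ty":0,"tz":0,"jaw":-1}]}}

```text
time_s: 21.58
tcp_pos: [550.1, -108.7, 124.9]
tool_rot: [-0.001, 0.707, 0.707, -0.0]
contact_force: [-0.1, -0.3, -0.9]
grip_width: -0.1
grip_force: 0.0
```

Call:
{"name": "arm_command", "arguments": {"deltas": [{"ax":0,"ay":0,"az":0,"tx":0,"ty":0,"tz":0,"jaw":-1}]}}

```text
time_s: 21.7
tcp_pos: [550.6, -108.8, 125.9]
tool_rot: [-0.0, 0.707, 0.707, -0.0]
contact_force: [-0.5, -0.8, 0.5]
grip_width: -0.0
grip_force: 0.0
```

Call:
{"name": "arm_command", "arguments": {"deltas": [{"ax":0,"ay":0,"az":0,"tx":0,"ty":0,"tz":-0.012,"jaw":-1},{"ax":0,"ay":0,"az":0,"tx":0,"ty":0,"tz":-0.01,"jaw":-1},{"ax":0,"ay":0,"az":0,"tx":0,"ty":0,"tz":-0.006,"jaw":-1},{"ax":0,"ay":0,"az":0,"tx":0,"ty":0,"tz":0,"jaw":-1},{"ax":0,"ay":0,"az":0,"tx":0,"ty":0,"tz":0,"jaw":-1}]}}

```text
time_s: 22.32
tcp_pos: [550.8, -108.9, 112.1]
tool_rot: [0.0, 0.707, 0.707, 0.0]
contact_force: [-0.4, -0.4, -0.8]
grip_width: -0.1
grip_force: 0.0
```

Call:
{"name": "arm_command", "arguments": {"deltas": [{"ax":0,"ay":0,"az":0,"tx":0,"ty":0,"tz":-0.001,"jaw":-1},{"ax":0,"ay":0,"az":0,"tx":0,"ty":0,"tz":0,"jaw":-1}]}}

```text
time_s: 22.58
tcp_pos: [550.7, -108.9, 111.6]
tool_rot: [0.0, 0.707, 0.707, 0.0]
contact_force: [0.2, -0.0, 0.1]
grip_width: 0.2
grip_force: 0.0
```

Call:
{"name": "arm_command", "arguments": {"deltas": [{"ax":0,"ay":0,"az":0,"tx":0,"ty":0,"tz":-0.001,"jaw":-1}]}}

```text
time_s: 22.7
tcp_pos: [550.7, -108.9, 111.1]
tool_rot: [0.0, 0.707, 0.707, 0.0]
contact_force: [-0.3, 0.1, 0.2]
grip_width: -0.2
grip_force: 0.0
```

Call:
{"name": "arm_command", "arguments": {"deltas": [{"ax":0,"ay":0,"az":0,"tx":0,"ty":0,"tz":-0.001,"jaw":-1}]}}

```text
time_s: 22.82
tcp_pos: [550.7, -108.9, 110.5]
tool_rot: [0.0, 0.707, 0.707, 0.0]
contact_force: [0.1, -0.2, -0.6]
grip_width: -0.1
grip_force: 0.0
```

Call:
{"name": "arm_command", "arguments": {"deltas": [{"ax":0,"ay":0,"az":0,"tx":0,"ty":0,"tz":-0.0006,"jaw":-1}]}}

```text
time_s: 22.95
tcp_pos: [550.7, -108.9, 110.2]
tool_rot: [-0.0, 0.707, 0.707, 0.0]
contact_force: [-0.5, -0.3, 0.7]
grip_width: 0.1
grip_force: 0.3
```

Call:
{"name": "arm_command", "arguments": {"deltas": [{"ax":0,"ay":0,"az":0,"tx":0,"ty":0,"tz":-0.0006,"jaw":-1}]}}

```text
time_s: 23.08
tcp_pos: [550.7, -108.9, 110.0]
tool_rot: [0.0, 0.707, 0.707, 0.0]
contact_force: [-0.1, -0.8, 2.2]
grip_width: 0.2
grip_force: 1.5
```

Call:
{"name": "arm_command", "arguments": {"deltas": [{"ax":0,"ay":0,"az":0,"tx":0,"ty":0,"tz":-0.0004,"jaw":-1}]}}

```text
time_s: 23.2
tcp_pos: [550.8, -108.9, 109.9]
tool_rot: [0.0, 0.707, 0.707, 0.0]
contact_force: [-1.8, -0.2, 4.6]
grip_width: -0.1
grip_force: 2.4
```

Call:
{"name": "arm_command", "arguments": {"deltas": [{"ax":0,"ay":0,"az":0,"tx":0,"ty":0,"tz":-0.0004,"jaw":-1}]}}

```text
time_s: 23.32
tcp_pos: [550.8, -108.9, 109.8]
tool_rot: [0.0, 0.707, 0.707, 0.0]
contact_force: [-1.9, 0.1, 6.9]
grip_width: 0.0
grip_force: 3.6
```

Call:
{"name": "arm_command", "arguments": {"deltas": [{"ax":0,"ay":0,"az":0,"tx":0,"ty":0,"tz":-0.0004,"jaw":-1}]}}

```text
time_s: 23.45
tcp_pos: [550.8, -108.9, 109.7]
tool_rot: [0.0, 0.707, 0.707, 0.0]
contact_force: [-2.8, -0.1, 9.3]
grip_width: -0.2
grip_force: 4.5
```

Call:
{"name": "arm_command", "arguments": {"deltas": [{"ax":0,"ay":0,"az":0,"tx":0,"ty":0,"tz":-0.0004,"jaw":-1}]}}

```text
time_s: 23.58
tcp_pos: [550.9, -108.9, 109.7]
tool_rot: [0.0, 0.707, 0.707, 0.0]
contact_force: [-3.2, 0.9, 11.5]
grip_width: 0.0
grip_force: 5.5
```

Call:
{"name": "arm_command", "arguments": {"deltas": [{"ax":0,"ay":0,"az":0,"tx":0,"ty":0,"tz":-0.0004,"jaw":-1}]}}

```text
time_s: 23.7
tcp_pos: [551.0, -108.9, 109.6]
tool_rot: [0.0, 0.707, 0.707, 0.0]
contact_force: [-2.9, 1.2, 12.2]
grip_width: 0.2
grip_force: 6.4
```

Call:
{"name": "arm_command", "arguments": {"deltas": [{"ax":0,"ay":0,"az":0,"tx":0,"ty":0,"tz":-0.0003,"jaw":-1}]}}

```text
time_s: 23.82
tcp_pos: [551.0, -108.9, 109.5]
tool_rot: [0.0, 0.707, 0.707, 0.0]
contact_force: [-4.0, 1.4, 14.2]
grip_width: -0.2
grip_force: 7.0
```

Call:
{"name": "arm_command", "arguments": {"deltas": [{"ax":0,"ay":0,"az":0,"tx":0,"ty":0,"tz":-0.0004,"jaw":-1}]}}

```text
time_s: 23.95
tcp_pos: [551.1, -108.9, 109.5]
tool_rot: [0.001, 0.707, 0.707, 0.0]
contact_force: [-3.8, 1.0, 15.5]
grip_width: 0.4
grip_force: 8.0
```

Call:
{"name": "arm_command", "arguments": {"deltas": [{"ax":0,"ay":0,"az":0,"tx":0,"ty":0,"tz":-0.0003,"jaw":-1}]}}

```text
time_s: 24.08
tcp_pos: [551.1, -109.0, 109.4]
tool_rot: [0.001, 0.707, 0.707, 0.0]
contact_force: [-5.0, 1.2, 16.9]
grip_width: -0.0
grip_force: 8.4
```

One last small press, then lift away.

Call:
{"name": "arm_command", "arguments": {"deltas": [{"ax":0,"ay":0,"az":0,"tx":0,"ty":0,"tz":-0.0003,"jaw":-1}]}}

```text
time_s: 24.2
tcp_pos: [551.2, -109.0, 109.4]
tool_rot: [0.001, 0.707, 0.707, 0.0]
contact_force: [-4.5, 0.8, 17.4]
grip_width: -0.2
grip_force: 9.0
```

Call:
{"name": "arm_command", "arguments": {"deltas": [{"ax":0,"ay":0,"az":0,"tx":0,"ty":0,"tz":0.01,"jaw":-1},{"ax":0,"ay":0,"az":0,"tx":0,"ty":0,"tz":0.05,"jaw":-1},{"ax":0,"ay":0,"az":0,"tx":0,"ty":0,"tz":0.08,"jaw":-1},{"ax":0,"ay":0,"az":0,"tx":0,"ty":0,"tz":0,"jaw":-1},{"ax":0,"ay":0,"az":0,"tx":0,"ty":0,"tz":0,"jaw":-1}]}}

```text
time_s: 24.82
tcp_pos: [550.6, -108.8, 177.8]
tool_rot: [-0.0, 0.707, 0.707, -0.0]
contact_force: [-0.3, 0.8, 0.0]
grip_width: -0.1
grip_force: 0.0
```

Run:
```python
from h import *
b=save('side','s10.png');g=cv2.cvtColor(b,cv2.COLOR_RGB2GRAY)
print(readout.observe()['time_s'])
for r in range(226,253,2):print(r,g[r,376:398])
```

```text
24.875
226 [112 113 112 113 113 111 109 111 112 113 113 112 113 114 112 112 112 113
 110 112 111 110]
228 [115 113 110 108 109 112 111 109 104 102 102 103 105 106 108 113 111 110
 109 109 110 108]
230 [110 115 115 113 107  97  98  99 100 100 100 102 102 101 100 101 100 100
 107 111 110 108]
232 [107 109 111 108 100 101 103 103 104 103 102 100 101 100 100 100 100 101
 100 105 106 109]
234 [ 57  57  56  64  93 106 106 107 107 103 104 104 104 104 105 108 108 109
 105 108 108 107]
236 [ 57  58  57  67  82  94 101 107 110 111 114 116 114 118 117 114 112 104
 101 106 108 106]
238 [ 57  56  58  69  87  97 101 104 104 106 110 111 111 134 137 121 112 106
 101 103 105 105]
240 [ 54  51  47  65  90  98 103 104 106 106 110 110 121 123 123 122 120 108
  99 101 104 104]
242 [ 40  39  81  93  93 100 101 104 105 107 111 116 124 124 121 121 110 101
  79  50  56  85]
244 [ 39  64  89  93  96 100 103 106 106 109 117 122 122 121 121 120 108  99
  98  79  50  39]
246 [ 61  72  88  97  99 100 104 106 106 113 119 120 122 121 118 117 107  98
 110  91  55  41]
248 [ 69  69  68  81  97 105 104 115 129 139 156 165 155 173 183 200 209 185
 126  79  69  50]
250 [ 69  68  67  68  68  75  86  93 105 114 117 121 111 119 114 106  90  79
  79  81  82  79]
252 [ 61  72  76  78  74  70  71  72  76  77  78  77  76  76  76  73  87  91
 130 146 142  96]
```

The cap's outline hasn't moved, its flange is on the boss, and the robot is clear.

```bash
python3 -c "
from station import order;print(order.job_done())"
```

```text
the job is handed in; nothing more can be done
None
```

The job is handed in at about 25 s: the wheel sits boss up on the washer and the far cap was pressed on with about 18 N against roughly 7 N of drag, so the squeeze should be near 10 N (estimated from wrist force, not measured), and the arm let go and is clear.

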